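Press a proud inlay seam flush with a sprung pressing tool

ROBOT

A 6-joint arm with a two-finger parallel gripper is mounted at the origin on a cart in front of the work surface, level with it; the furniture and walls round the work are solid. World frame = base frame: x ahead of the robot, y to its left, z up, the work surface at z = 0. Lengths are in mm, angles in rad, forces in N, time in s.
With the tool pointing down it reaches from about 350 to 875 mm from the base axis. Payload 4.2 kg.
Tool frame: the origin (TCP) lies on the mounting face of the last link; the fingertips stand 173 mm ahead of it and the grasp point (between the pads) lies grip_point_offset ahead of it (grip_point_offset is the distance from the TCP to the grasp point, in mm); z points along the fingers, y is the line along which they close (so a half turn about z gives the same grasp; the last joint's range is limited). The gripper opens to 85 mm and grips with 20 to 120 N. Pads are 22 mm wide; open, the fingers measure 114 mm over their backs; the gripper's body (76 mm by 85 mm) begins 54 mm behind the grasp point. The pads swing forward as they close: fully open they stand 13 mm farther back than shut.
Start: joints at [1.416, 0.385, 0.008, 0, -1.194, -0.259], TCP at [251.274, 572.242, 404.712] pointing down, gripper open.
Joint ranges: [-3.14, 3.14], [-1.21, 2.06], [-1.07, 1.41], [-3.16, 2.05], [-2.99, -0.16], [-3.1, 3.1]. Speed limits (rad/s): [2.79, 2.79, 3.14, 3.14, 3.14, 3.14].

INTERFACE

Orientations are given as a unit quaternion [x, y, z, w].
In Python, from bench import read_state, get_image, job_done, recognise, place_of, grip_point_offset gives the robot as it stands. The module is installed in compiled form; this text tells all that it offers.
- The arm moves only by the tool carry_out, never from a script. Its arguments are lists of equal length, an entry for each row: "slide": the shift along the tool's x, y, z in m, a list of three; "roll": the turn about the tool's z in degrees; "claw": the finger opening in m, from 0 to 0.0854. A call has 1 to 8 rows; each row is the pose to reach, as a shift and turn from the pose commanded when the call began, along the tool's axes at that moment; what a row does not reach only later rows make up. A row lasts 1/8 s, in which the tool goes at most 62.5 mm and 10.7 degrees, less where a joint would pass 70% of its speed; a pose out of reach is approached as far as the arm can. A call with a gripper value outside its range is refused whole. The fingers move at their own pace and stop on an object; the grip force is fixed at half the most. Time passes only in rows, so rows that repeat a pose let the fingers close. It gives the time, the measured TCP pose, the force, the opening and the grip force at its end, in the units of the state.
- read_state(): the state, without advancing time (a new reading comes with each control period).
- get_image(name): name is "scene" or "top" or "wrist"; returns a dict with "img" (420x560x3 uint8, red, green, blue), "z_map" (420x560 float32, mm along the optical axis (not along the pixel's ray), 0 where there is no reading), "mtx" (3x3 intrinsics, pixels), "world_from_camera" (4x4, takes a point from camera to world coordinates); the wrist camera has in their place "T_tool_cam" (4x4, takes a point from camera to tool coordinates, whose origin is the TCP and whose axes are the flange's). Camera axes: x right, y up, looking along -z (the intrinsics and any distortion apply to the point x, -y, -z); pixel columns grow to the right and rows downward; lengths in mm; the calibration is good to about 2 mm. A picture is of the moment at which its call begins: read the wrist's pose just before it.
- job_done(): hands the job in; it is judged then, once.
Trained networks look in a picture, given as the dict that the camera call returned (one of the last four; its "shot" number tells which), for a name from the list of things; names that differ only in an ending like _2 or _b are one class to them, and where a whole thing is asked for, a point or a joint stands for the part that bears it (a point fixed in the world has none). Each returns a list of dicts, best first, with "conf" (0 to 1); they miss things now and then, are a little off and sometimes report something else, mostly with a low value. They report only what shows in the picture. A call takes as long as a camera call. They do not tell look-alikes from the thing itself.
- recognise(picture, thing): "at" ([column, row] in pixels, amid what is visible of it).
- place_of(picture, thing): "at" ([column, row] in pixels: a listed point, or the origin of a listed thing).
The state is a dict: "clock": time; "joints": joint angles; "joint_vel": joint speeds; "joint_efforts": joint torques, N m; "position": TCP position; "ee_rot": TCP orientation; "contact_force": force on the tool from outside, world axes, zero at the start; "wrist_torque": the same for the moment, N m; "gripper_width": finger opening in mm; "grasp_force": force on a finger pad.
Only numpy, scipy, OpenCV 4.12 (cv2) and the standard library are available. Lean on these libraries where they do the work, as an engineer would, in place of code of your own. Each camera call takes 0.05 s, during which the arm holds its last target. There are 200 camera calls.

TASK

Pick up the pressing tool and rub it along the row of dark inlay blocks in the board, in one unbroken stroke from one end of the row to the other with its spring always compressed but never bottomed out, so that every block ends flush with the board; the loose offcut must end up off the board, on the table. Touch the board and its inlays only with the tool, and leave the glue bottle and the filler tube standing where they are. Finally stand the tool upright in the middle of its plywood tray and let go.

Things in the scene. Friction and masses are not known exactly. Their poses are not given: they have to be found in the camera images.
- board: Light wooden board, 90 (x) x 260 (y) x 18 mm, fixed to the table. Origin: centre of its underside; top face at z = 18 mm. The row of six dark inlay blocks, up to 6 mm proud, runs along its y axis at x = 0: each 20 (x) x 23.5 (y) mm, centres at y = -62.5, -37.5, -12.5, 12.5, 37.5, 62.5 mm (row from y = -75 to +75).
- inlay1 (a joint): How far the inlay block at board y = -62.5 mm has been pressed in, m: 0 = 6 mm proud, 0.006 = flush (stop). Starts at 0 to 0.0015. Needs about 4 N straight down and stays where it is left.
- inlay2 (a joint): The same for the block at y = -37.5 mm.
- inlay3 (a joint): The same for the block at y = -12.5 mm.
- inlay4 (a joint): The same for the block at y = 12.5 mm.
- inlay5 (a joint): The same for the block at y = 37.5 mm.
- inlay6 (a joint): The same for the block at y = 62.5 mm.
- press_tool: Loose sprung tool, 0.2 kg, standing on its black shoe. Origin: centre of the sole, spring extended; z up the handle. Red handle 24x24 mm, z 44 to 90 mm; aluminium housing 34x42 mm, z 30 to 44. Shoe 34 (x) x 54 (y) x 14 mm: sole flat over y -15 to 15; beyond, ramps rising 8 mm in 12 mm at both y ends climb proud blocks when moved along its y, which must lie along the row. Same after half a turn.
- shoe (a joint): Compression of the tool's spring, m: 0 = extended (in the air, or carrying just the tool), grows as the handle is pressed down; range 0 to 0.014. Force 4 N plus 1 N per mm. About 0.006 with the sole flat on the board presses the blocks home; the stroke counts as unbroken above 0.001; over 0.0125 is bottomed out.
- sole (a point): Centre of the flat underside of the tool's shoe.
- tray: Shallow open plywood tray fixed to the table, outside 66 (x) x 86 (y) x 12 mm, walls and floor 5 mm, so the inside is 56 x 76 mm and its floor at z = 5 mm. Origin: centre of its underside. The tool's shoe fits with its long y axis along the tray's y axis.
- offcut: Loose pine offcut, 30 (x) x 50 (y) x 22 mm, 0.05 kg, lying on the board's top just past the +y end of the row with its long side across the row. Origin: centre of its underside.
- glue_bottle: Loose white glue bottle with blue nozzle, 54 mm diameter, 186 mm tall, standing beside the board about 100 mm from the row on its +x side. Origin: centre of its foot.
- filler_tube: Loose filler tube standing on its cap, 54 x 64 x 176 mm, beside the board about 100 mm from the row on its -x side. Origin: centre of its foot.
Mind the look-alikes: they are no part of the job. There is more than one size of the tray; the job needs the larger. What is shaped like the press_tool but blue is not meant.

How it is judged:
By the outcome, as a careful person would: the job done as asked, in the order asked, and still so for the second after the job is handed in, with the robot touching nothing.
It also fails if it takes over 61 s, if anything falls off the work surface, if the arm or the gripper's body presses on something with over 40 N, if the wrist force passes 120 N, or if a joint passes its speed limit or range.

## Working session

There is one attempt and no reset: what is moved stays moved. The work goes in short steps, Python scripts to look and compute and a tool call to move; the robot and the scene stay as the last step left them, time stands still between calls to the robot, and variables do not carry over. Pictures are saved under pics/ and viewed, at most 10 in all, crops included, and the job is handed in when it is done.

Besides the shell and the picture viewer there is one more tool, called as name(argument=value, ...), one argument or row to a line, values as JSON. carry_out: Moves the arm, as the interface text tells. Its arguments: {"type":"object","properties":{"slide":{"type":"array"},"roll":{"type":"array"},"claw":{"type":"array"}},"required":["slide","roll","claw"]}

```bash
mkdir -p pics; cat > h.py <<'E'
import numpy as np, cv2
from bench import *
from scipy.spatial.transform import Rotation as R
def Tcam(p, st=None):
    if "world_from_camera" in p: return np.array(p["world_from_camera"])
    T=np.eye(4); T[:3,:3]=R.from_quat(st["ee_rot"]).as_matrix(); T[:3,3]=st["position"]
    return T@np.array(p["T_tool_cam"])
def cloud(p,T):
    K=np.array(p["mtx"]); z=p["z_map"].astype(float); v,u=np.mgrid[:z.shape[0],:z.shape[1]]
    c=np.stack([(u-K[0,2])/K[0,0]*z,-(v-K[1,2])/K[1,1]*z,-z],-1)
    w=c@T[:3,:3].T+T[:3,3]; w[z==0]=np.nan
    return w
def shot(name,fn=None):
    st=read_state(); p=get_image(name); T=Tcam(p,st)
    if fn: cv2.imwrite("pics/"+fn,p["img"][:,:,::-1])
    return p,T,cloud(p,T)
def show(p,W,name,f=place_of):
    for d in f(p,name)[:4]:
        c,r=[int(round(x)) for x in d["at"]]
        w=W[min(max(r,0),419),min(max(c,0),559)]
        print(name,f.__name__,round(d["conf"],2),(c,r),w.round(0))
E
python3 - <<'E'
from h import *
print(grip_point_offset, {k:v for k,v in read_state().items() if k in("clock","position","ee_rot","contact_force","gripper_width")})
for n in("top","scene"):
    p,T,W=shot(n,n+"1.png"); print(n,sorted(p.keys()),T.round(2).tolist())
    for t in("board","press_tool","tray","offcut","glue_bottle","filler_tube"): show(p,W,t,recognise)
    show(p,W,"sole");show(p,W,"tray")
E
```

```text
154.70000000000002 {'clock': 0.0, 'position': array([251.18769155, 572.06507391, 403.60888708]), 'ee_rot': array([ 9.78654128e-01, -2.05511222e-01, -1.97171577e-04,  1.09413439e-03]), 'contact_force': array([0.17758169, 0.7274315 , 0.24703754]), 'gripper_width': 85.34787544656646}
top ['img', 'mtx', 'shot', 'world_from_camera', 'z_map'] [[-0.02, 0.98, -0.22, 301.37], [-1.0, -0.02, -0.0, -30.88], [-0.01, 0.22, 0.98, 1047.97], [0.0, 0.0, 0.0, 1.0]]
board call 0.65 (275, 212) [550. -24.  27.]
board call 0.61 (244, 220) [532.  52.  24.]
press_tool call 0.92 (415, 224) [ 501. -344.   78.]
press_tool call 0.83 (424, 256) [ 429. -363.   63.]
tray call 0.73 (200, 299) [347. 159.   2.]
tray call 0.57 (140, 260) [443. 306.   6.]
offcut call 0.71 (230, 228) [510.  84.  41.]
glue_bottle call 0.6 (253, 166) [634.  22. 125.]
filler_tube call 0.62 (270, 254) [434. -12. 120.]
sole call 0.5 (409, 225) [ 505. -340.   47.]
sole call 0.4 (422, 257) [ 428. -361.   54.]
tray call 0.95 (199, 296) [354. 161.   5.]
tray call 0.57 (140, 258) [448. 305.   7.]
scene ['img', 'mtx', 'shot', 'world_from_camera', 'z_map'] [[0.65, 0.36, -0.67, -455.76], [-0.76, 0.33, -0.56, -829.89], [0.02, 0.87, 0.48, 752.36], [0.0, 0.0, 0.0, 1.0]]
board call 0.61 (294, 222) [552. -61.  18.]
press_tool call 0.66 (375, 285) [ 421. -390.   46.]
press_tool call 0.63 (384, 263) [ 506. -362.   47.]
tray call 0.8 (182, 226) [350. 160.   4.]
tray call 0.69 (171, 201) [414. 281.  11.]
offcut call 0.59 (242, 209) [495.  76.  29.]
glue_bottle call 0.93 (293, 184) [629.   7.  81.]
filler_tube call 0.93 (253, 207) [434. -20.  96.]
filler_tube call 0.48 (385, 276) [ 504. -370.   15.]
sole call 0.7 (370, 299) [ 411. -388.   12.]
sole call 0.64 (377, 278) [ 428. -389.   60.]
tray call 0.91 (175, 202) [425. 277.   6.]
tray call 0.72 (184, 227) [349. 151.   5.]
tray call 0.41 (278, 223) [518. -34.  18.]
```

```bash
python3 - <<'E'
import cv2
a=cv2.imread("pics/top1.png")
cv2.imwrite("pics/c1.png",cv2.resize(a[110:350,110:460],None,fx=2.28,fy=2.28,interpolation=cv2.INTER_CUBIC))
E
```

```text
(no output)
```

View pics/c1.png

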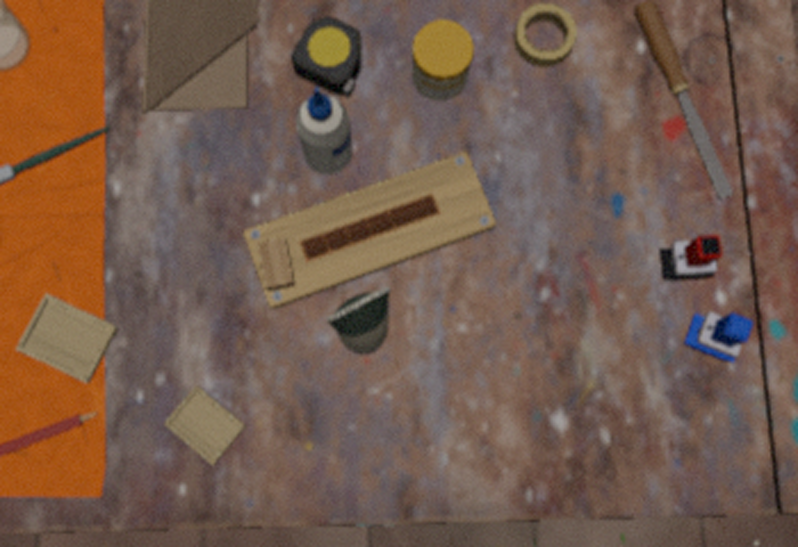

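```bash
cat >> h.py <<'E'
def rect(W,mask,lab):
    P=W[mask][:,:2].astype(np.float32); (c,s,a)=cv2.minAreaRect(P)
    if s[0]<s[1]: s=(s[1],s[0]); a+=90
    print(lab,"n",len(P),"c",np.round(c,1),"size",np.round(s,1),"long-axis yaw",round((a+90)%180-90,1)); return c,a
def near(W,x,y,r): return np.hypot(W[...,0]-x,W[...,1]-y)<r
def comp(m):
    n,l,s,_=cv2.connectedComponentsWithStats(m.astype(np.uint8)); return l==1+np.argmax(s[1:,4])
E
python3 - <<'E'
from h import *
p,T,W=shot("top"); im=p["img"].astype(int); z=W[...,2]; hsv=cv2.cvtColor(p["img"],cv2.COLOR_RGB2HSV)
tz=np.nanmedian(z[300:380,250:400]); print("table z",tz)
v,u=np.mgrid[:420,:560]
def box(c,r,h,w=None): w=w or h; return (abs(u-c)<w)&(abs(v-r)<h)
wood=(hsv[...,2]>130)&(hsv[...,0]>8)&(hsv[...,0]<30)
brd=comp(box(272,210,45,65)&(z>tz+9)&(z<tz+32)&(hsv[...,1]<140)&(hsv[...,2]>90)); rect(W,brd,"board")
row=comp(box(272,209,25,35)&(hsv[...,2]<110)&(z<tz+40)&(hsv[...,0]<20)); rect(W,row,"row"); 
off=comp(box(231,225,14)&(z>tz+28)); rect(W,off,"offcut")
for c,r,n in((139,258,"tray L"),(200,297,"tray S")):
    m=comp(box(c,r,24,26)&(z>tz+3)&(z<tz+25)); rect(W,m,n)
red=comp((hsv[...,1]>150)&((hsv[...,0]<8)|(hsv[...,0]>172))&box(418,220,20)); rect(W,red&(z>60),"red")
for n,c,r in(("glue",252,168),("filler",268,252)):
    m=box(c,r,24,18)&(z>tz+60); q=W[m]; print(n,m.sum(),q[:,:2].min(0),q[:,:2].max(0),z[m].max())
q=(z>10)&(z<60)&box(415,225,16); rect(W,q,"tool low")
E
```

```text
table z -444.4153831249291Traceback (most recent call last):
  File "<stdin>", line 7, in <module>
  File "h.py", line 28, in comp
    n,l,s,_=cv2.connectedComponentsWithStats(m.astype(np.uint8)); return l==1+np.argmax(s[1:,4])
                                                                              ~~~~~~~~~^^^^^^^^^
    return _wrapfunc(a, 'argmax', axis=axis, out=out, **kwds)
    return bound(*args, **kwds)
ValueError: attempt to get argmax of an empty sequence
```

Wrong table patch (below the edge); use a patch on the table.

```bash
python3 - <<'E'
from h import *
p,T,W=shot("top"); z=W[...,2]; hsv=cv2.cvtColor(p["img"],cv2.COLOR_RGB2HSV)
tz=np.nanmedian(z[230:280,310:390]); print("table z",tz)
v,u=np.mgrid[:420,:560]
def box(c,r,h,w=None): w=w or h; return (abs(u-c)<w)&(abs(v-r)<h)
def t(f,*a):
    try: f(*a)
    except Exception as e: print("fail",a[-1],e)
t(lambda: rect(W,comp(box(272,210,45,65)&(z>tz+9)&(z<tz+32)&(hsv[...,1]<140)&(hsv[...,2]>90)),"board"))
t(lambda: rect(W,comp(box(272,209,25,35)&(hsv[...,2]<110)&(z<tz+40)&(z>tz+10)),"row"))
t(lambda: rect(W,comp(box(231,225,16)&(z>tz+29)),"offcut"))
for c,r,n in((139,258,"tray L"),(200,297,"tray S")): t(lambda: rect(W,comp(box(c,r,24,26)&(z>tz+3)&(z<tz+25)),n))
t(lambda: rect(W,comp((hsv[...,1]>150)&((hsv[...,0]<8)|(hsv[...,0]>172))&box(418,220,20)&(z>60)),"red"))
for n,c,r in(("glue",252,168),("filler",268,252)):
    m=box(c,r,24,18)&(z>tz+60); q=W[m]; print(n,m.sum(),q[:,:2].min(0),q[:,:2].max(0),z[m].max())
t(lambda: rect(W,(z>10)&(z<60)&box(415,225,16),"tool low"))
E
```

```text
table z -0.2081789190131076
board n 3008 c [558.1 -16.6] size [260.2  90.8] long-axis yaw -70.8
row n 511 c [558.8 -16.3] size [150.3  22.9] long-axis yaw -71.1
offcut n 274 c [517.7  82.8] size [51.  29.7] long-axis yaw 10.6
tray L n 946 c [452. 309.] size [98.1 93.4] long-axis yaw 71.0
tray S n 514 c [352.5 161.4] size [73.1 56.6] long-axis yaw 51.3
red n 100 c [ 512.3 -354.1] size [24.  23.4] long-axis yaw 0.3
glue 546 [622.37028959   1.19973382] [669.95081093  54.38071961] 188.11503250839712
filler 508 [421.77218022 -34.37792728] [468.40887762  21.3804924 ] 179.26190881380398
tool low n 250 c [ 512.2 -354. ] size [52.  34.1] long-axis yaw -87.3
```

```bash
cat >> h.py <<'E'
def go(x,y,z,yaw=None):
    "slide (m) and roll (deg) to TCP world target; yaw = closing-line yaw, mod 180"
    st=read_state(); M=R.from_quat(st["ee_rot"]).as_matrix()
    s=M.T@(np.array([x,y,z])-st["position"])/1000
    cy=np.degrees(np.arctan2(M[1,1],M[0,1])); r=0 if yaw is None else -(((yaw-cy)+90)%180-90)
    print("clock",round(st["clock"],2),"pos",st["position"].round(1),"F",st["contact_force"].round(1),"w",round(st["gripper_width"],1),"cyaw",round(cy,1),"j6",round(st["joints"][5],2),"| slide",s.round(4),"roll",round(r,1))
E
python3 -c "
from h import *
go(518,83,400,100.6)"
```

```text
clock 1.0 pos [251.3 572.3 404.7] F [-0.3  1.   0.3] w 85.3 cyaw -113.7 j6 -0.26 | slide [0.4409 0.3407 0.0047] roll -34.3
```

carry_out(
  slide=[
    [0.055, 0.0425, 0.003],
    [0.11, 0.085, 0.003],
    [0.165, 0.1275, 0.003],
    [0.22, 0.17, 0.003],
    [0.275, 0.2125, 0.003],
    [0.33, 0.255, 0.003],
    [0.385, 0.298, 0.003],
    [0.441, 0.341, 0.005],
  ],
  roll=[-4.3, -8.6, -12.9, -17.2, -21.5, -25.8, -30, -34.3],
  claw=[0.085, 0.085, 0.085, 0.085, 0.085, 0.085, 0.085, 0.085],
)

```text
clock: 2.0
position: [491.0, 131.3, 401.2]
ee_rot: [0.996, 0.094, 0.001, -0.0]
contact_force: [-0.0, 0.4, 0.5]
gripper_width: 84.9
grasp_force: 0.0
```

carry_out(
  slide=[
    [0, 0, 0],
    [0, 0, 0],
  ],
  roll=[0, 0],
  claw=[0.085, 0.085],
)

```text
clock: 2.25
position: [490.4, 133.0, 400.7]
ee_rot: [0.996, 0.092, 0.0, -0.0]
contact_force: [-0.7, -0.4, 0.6]
gripper_width: 84.8
grasp_force: 0.0
```

```bash
python3 - <<'E'
from h import *
go(518,83,400,100.6)
p,T,W=shot("wrist","w1.png"); z=W[...,2]
for t in("offcut","board"): show(p,W,t,recognise)
print(np.nanpercentile(z,[5,25,50,75,95]))
try:
    m=comp((z>31)&(z<50)&near(W,518,83,60)); rect(W,m,"offcut"); print(np.median(z[m]))
except Exception as e: print(e)
E
```

```text
clock 2.25 pos [490.4 133.  400.7] F [-0.7 -0.4  0.6] w 84.8 cyaw -79.5 j6 1.17 | slide [0.018  0.0542 0.0007] roll -0.1
offcut call 0.61 (337, 173) [518.  81.  40.]
board call 0.56 (442, 143) [567. -24.  25.]
[ -0.86357567   0.37699225   1.8714271   69.0604402  312.68137503]
offcut n 1446 c [518.9  82.1] size [49.8 30.4] long-axis yaw 10.6
40.17116926805011
```

View pics/w1.png

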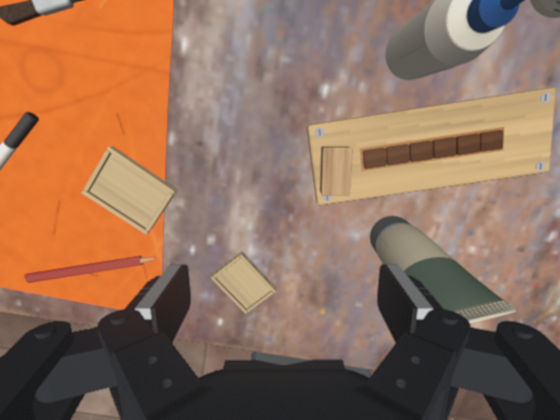

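```bash
python3 - <<'E'
from h import *
go(518.9,82.1,300,10.6)
p,T,W=shot("wrist"); z=W[...,2]; hsv=cv2.cvtColor(p["img"],cv2.COLOR_RGB2HSV)
v,u=np.mgrid[:420,:560]
for lo in(4,8):
    m=comp((z>lo)&(z<20)&(abs(u-128)<52)&(abs(v-190)<52)); rect(W,m,"trayL z>%d"%lo)
m=comp((z>4)&(z<20)&(abs(u-243)<40)&(abs(v-282)<36)); rect(W,m,"trayS")
rect(W,comp((z>14)&(z<35)&near(W,558,-16,150)),"board")
rect(W,comp((z>14)&(z<35)&(hsv[...,2]<125)&near(W,558,-16,85)),"row")
for n,x,y in(("glue",647,29),("filler",445,-6)):
    m=near(W,x,y,50)&(z>5)&(z<40)&~((z<22)&(z>15)); q=W[m]; print(n,len(q),q.min(0).round(),q.max(0).round())
E
```

```text
clock 2.4 pos [489.9 134.3 400.8] F [-0.2  0.1  0.3] w 85.0 cyaw -79.3 j6 1.17 | slide [0.0187 0.0567 0.1008] roll -89.9
trayL z>4 n 4217 c [449.1 306.9] size [86.1 66.9] long-axis yaw 63.9
trayL z>8 n 1264 c [449.1 306.9] size [86.1 66.9] long-axis yaw 63.9
trayS n 1430 c [355.1 159.4] size [67.  52.2] long-axis yaw 49.8
board n 18442 c [559.1 -17.6] size [260.1  90.2] long-axis yaw -71.0
row n 2509 c [559.2 -16.7] size [147.7  19.4] long-axis yaw -71.0
glue 538 [624.  15.   5.] [669.  55.  40.]
filler 392 [430. -20.   5.] [477.  20.  40.]
```

carry_out(
  slide=[
    [0.009, 0.028, 0],
    [0.0187, 0.0567, 0],
    [0.0187, 0.0567, 0],
    [0.0187, 0.0567, 0],
    [0.0187, 0.0567, 0],
    [0.0187, 0.0567, 0],
    [0.0187, 0.0567, 0.02],
    [0.0187, 0.0567, 0.05],
  ],
  roll=[10.5, 21, 31.5, 42, 52.5, 63, 73.5, 84],
  claw=[0.066, 0.066, 0.066, 0.066, 0.066, 0.066, 0.066, 0.066],
)

```text
clock: 3.45
position: [519.2, 82.3, 351.2]
ee_rot: [0.801, -0.599, 0.001, -0.001]
contact_force: [0.1, 0.5, -0.6]
gripper_width: 66.0
grasp_force: 0.0
```

```bash
python3 -c "
from h import *
go(518.9,82.1,194,10.6)"
```

```text
clock 3.45 pos [519.2  82.3 351.2] F [ 0.1  0.5 -0.6] w 66.0 cyaw -163.6 j6 -0.18 | slide [0.0002 0.0008 0.1572] roll 5.8
```

carry_out(
  slide=[
    [0, 0, 0.04],
    [0, 0, 0.08],
    [0, 0, 0.115],
    [0, 0, 0.14],
    [0, 0, 0.15],
    [0, 0, 0.157],
    [0, 0, 0.157],
    [0, 0, 0.157],
  ],
  roll=[5.8, 5.8, 5.8, 5.8, 5.8, 5.8, 5.8, 5.8],
  claw=[0.066, 0.066, 0.066, 0.066, 0.066, 0.066, 0.066, 0.03],
)

```text
clock: 4.45
position: [519.5, 81.1, 194.6]
ee_rot: [0.771, -0.637, 0.0, -0.001]
contact_force: [-2.7, 1.9, 28.9]
gripper_width: 49.4
grasp_force: 27.8
```

carry_out(
  slide=[
    [0, 0, 0],
    [0, 0, 0],
    [0, 0, 0],
  ],
  roll=[0, 0, 0],
  claw=[0.03, 0.03, 0.03],
)

```text
clock: 4.82
position: [519.7, 81.2, 194.9]
ee_rot: [0.771, -0.637, 0.001, -0.001]
contact_force: [-1.2, -0.7, 5.9]
gripper_width: 48.9
grasp_force: 63.8
```

```bash
python3 -c "
from h import *
go(490,195,250,10.6)"
```

```text
clock 4.83 pos [519.7  81.2 194.9] F [-1.2 -0.7  5.9] w 48.9 cyaw -169.2 j6 -0.28 | slide [-0.1174  0.0077 -0.055 ] roll 0.2
```

carry_out(
  slide=[
    [0, 0, -0.03],
    [-0.02, 0, -0.05],
    [-0.06, 0.004, -0.05],
    [-0.117, 0.008, -0.045],
    [-0.117, 0.008, -0.01],
    [-0.117, 0.008, 0.008],
    [-0.117, 0.008, 0.0165],
    [-0.117, 0.008, 0.0165],
  ],
  roll=[0, 0, 0, 0, 0, 0, 0, 0],
  claw=[0.03, 0.03, 0.03, 0.03, 0.03, 0.03, 0.03, 0.03],
)

```text
clock: 5.82
position: [489.6, 194.4, 177.6]
ee_rot: [0.77, -0.637, 0.0, -0.0]
contact_force: [0.4, -0.1, -1.8]
gripper_width: 48.5
grasp_force: 63.1
```

carry_out(
  slide=[
    [0, 0, 0],
    [0, 0, 0],
    [0, 0, 0],
    [0, 0, -0.04],
    [0, 0, -0.09],
    [0, 0, -0.15],
    [0, 0, -0.21],
    [0, 0, -0.24],
  ],
  roll=[0, 0, 0, 0, 0, 0, 0, 0],
  claw=[0.07, 0.07, 0.07, 0.07, 0.07, 0.07, 0.07, 0.07],
)

```text
clock: 6.82
position: [489.4, 194.2, 421.3]
ee_rot: [0.771, -0.637, 0.001, -0.003]
contact_force: [0.0, 0.8, -0.5]
gripper_width: 70.0
grasp_force: 0.0
```

```bash
python3 - <<'E'
from h import *
p,T,W=shot("wrist","w2.png"); z=W[...,2]
try:
    m=comp((z>10)&(z<35)&near(W,490,195,60)); rect(W,m,"offcut"); print(np.median(z[m]))
except Exception as e: print(e)
p,T,W=shot("top"); z=W[...,2]
m=comp((z>25)&(z<120)&near(W,512,-354,40)); rect(W,m,"tool")
for lo,hi in((3,20),(33,52),(70,110)): rect(W,near(W,512,-354,45)&(z>lo)&(z<hi),(lo,hi))
go(512,-354,400,92.7)
E
```

```text
offcut n 1117 c [489.6 195.1] size [49.6 29.8] long-axis yaw 11.1
22.183652149580496
tool n 319 c [ 512.3 -354.3] size [42.4 33.7] long-axis yaw -88.0
(3, 20) n 144 c [ 509.6 -350.1] size [78.6 73.7] long-axis yaw 33.9
(33, 52) n 134 c [ 512.3 -354.3] size [42.4 33.7] long-axis yaw -88.0
(70, 110) n 145 c [ 512.3 -354.5] size [24.2 24. ] long-axis yaw 1.8
clock 6.92 pos [489.8 194.4 421.7] F [-0.5 -1.   0.6] w 69.8 cyaw -169.2 j6 -0.5 | slide [0.5429 0.0812 0.0191] roll -81.9
```

carry_out(
  slide=[
    [0.06, 0.009, 0.01],
    [0.12, 0.018, 0.01],
    [0.18, 0.027, 0.01],
    [0.24, 0.036, 0.01],
    [0.3, 0.045, 0.01],
    [0.36, 0.054, 0.01],
    [0.42, 0.063, 0.01],
    [0.48, 0.072, 0.01],
  ],
  roll=[-10, -20, -30, -40, -50, -60, -70, -80],
  claw=[0.07, 0.07, 0.07, 0.07, 0.07, 0.07, 0.07, 0.07],
)

```text
clock: 7.92
position: [507.4, -257.0, 406.0]
ee_rot: [1.0, -0.022, -0.001, -0.0]
contact_force: [0.6, 0.1, 0.6]
gripper_width: 70.0
grasp_force: 0.0
```

```bash
python3 - <<'E'
from h import *
go(512.3,-354.4,350,-88)
E
```

```text
clock 7.92 pos [ 507.4 -257.   406. ] F [0.6 0.1 0.6] w 70.0 cyaw -92.6 j6 1.71 | slide [0.0094 0.0972 0.0559] roll -4.6
```

```bash
python3 - <<'E'
from h import *
p,T,W=shot("wrist","w3.png"); z=W[...,2]
show(p,W,"press_tool",recognise)
for lo,hi in((35,52),(75,105)): 
    m=comp(near(W,512,-354,40)&(z>lo)&(z<hi)); rect(W,m,(lo,hi)); print(np.median(z[m]))
E
```

```text
press_tool call 0.8 (392, 246) [ 443. -370.   59.]
press_tool call 0.78 (378, 178) [ 522. -344.   86.]
(35, 52) n 626 c [ 513.3 -356. ] size [41.5 34.4] long-axis yaw -88.2
43.97353145211636
(75, 105) n 798 c [ 513.3 -356. ] size [24.4 23.7] long-axis yaw 1.9
90.87566212341275
```

View pics/w3.png

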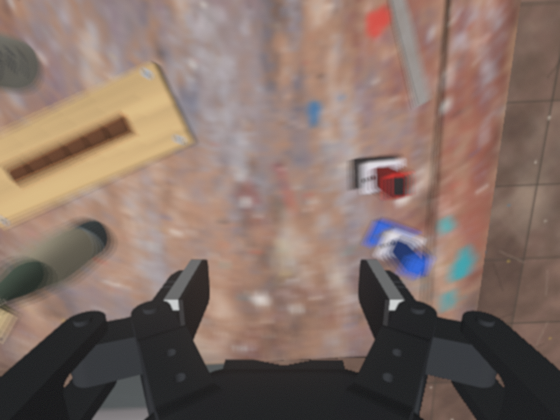

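carry_out(
  slide=[
    [0.005, 0.05, 0],
    [0.01, 0.0985, 0.02],
    [0.01, 0.0985, 0.07],
    [0.01, 0.0985, 0.12],
    [0.01, 0.0985, 0.16],
    [0.01, 0.0985, 0.178],
    [0.01, 0.0985, 0.184],
    [0.01, 0.0985, 0.184],
  ],
  roll=[-4.5, -4.5, -4.5, -4.5, -4.5, -4.5, -4.5, -4.5],
  claw=[0.07, 0.07, 0.07, 0.07, 0.07, 0.07, 0.07, 0.07],
)

```text
clock: 9.02
position: [513.3, -354.1, 224.2]
ee_rot: [1.0, 0.014, 0.001, 0.0]
contact_force: [-0.3, -0.7, 0.3]
gripper_width: 69.9
grasp_force: 0.0
```

carry_out(
  slide=[
    [0, 0, 0],
    [0, 0, 0],
    [0, 0, 0],
    [0, 0, 0],
    [0, 0, 0],
  ],
  roll=[0, 0, 0, 0, 0],
  claw=[0.015, 0.015, 0.015, 0.015, 0.015],
)

```text
clock: 9.65
position: [513.1, -354.3, 223.9]
ee_rot: [1.0, 0.014, 0.001, 0.0]
contact_force: [0.6, -0.3, 3.3]
gripper_width: 23.2
grasp_force: 60.7
```

```bash
python3 - <<'E'
from h import *
go(513,-355,350,-71)
E
```

```text
clock 9.65 pos [ 513.1 -354.3  223.9] F [ 0.6 -0.3  3.3] w 23.2 cyaw -88.4 j6 1.94 | slide [ 1.000e-04  8.000e-04 -1.261e-01] roll -17.4
```

carry_out(
  slide=[
    [0, 0, -0.025],
    [0, 0, -0.07],
    [0.017, -0.048, -0.08],
    [0.034, -0.095, -0.08],
    [0.051, -0.142, -0.08],
    [0.068, -0.19, -0.08],
    [0.086, -0.2376, -0.08],
    [0.086, -0.2376, -0.08],
  ],
  roll=[0, 0, -5, -10, -14, -17.4, -17.4, -17.4],
  claw=[0.015, 0.015, 0.015, 0.015, 0.015, 0.015, 0.015, 0.015],
)

```text
clock: 10.65
position: [592.7, -111.1, 302.1]
ee_rot: [0.986, 0.167, -0.001, -0.0]
contact_force: [-1.0, -0.7, -2.1]
gripper_width: 23.4
grasp_force: 60.1
```

```bash
python3 - <<'E'
from h import *
go(592.7,-114.4,260,-71)
for c in("scene","wrist"):
    p,T,W=shot(c,c+"4.png"); z=W[...,2]; hsv=cv2.cvtColor(p["img"],cv2.COLOR_RGB2HSV)
    show(p,W,"sole")
    if c=="wrist":
        rect(W,comp((z>14)&(z<35)&near(W,559,-17,150)),"board")
        rect(W,comp((z>14)&(z<35)&(hsv[...,2]<125)&near(W,559,-17,85)),"row")
a=cv2.imread("pics/scene4.png")[120:330,200:480]
cv2.imwrite("pics/c4.png",np.hstack([cv2.resize(a,(400,300)),cv2.resize(cv2.imread("pics/wrist4.png"),(400,300))]))
E
```

```text
clock 10.65 pos [ 592.7 -111.1  302.1] F [-1.  -0.7 -2.1] w 23.4 cyaw -70.7 j6 1.82 | slide [-0.001   0.0032  0.0421] roll 0.3
sole call 0.58 (318, 202) [ 574. -120.   92.]
sole call 0.57 (371, 300) [ 406. -393.   15.]
board n 29027 c [559.2 -16.9] size [261.   89.4] long-axis yaw -70.9
row n 3053 c [555.9  -6.2] size [122.5  19.2] long-axis yaw -70.8
```

View pics/c4.png

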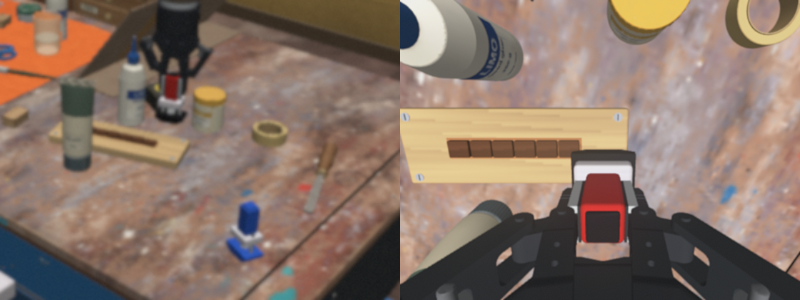

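```bash
python3 - <<'E'
from h import *
go(592.7,-114.4,260,-71)
p=get_image("wrist"); C=cloud(p,np.array(p["T_tool_cam"])); hsv=cv2.cvtColor(p["img"],cv2.COLOR_RGB2HSV)
red=(hsv[...,1]>150)&((hsv[...,0]<8)|(hsv[...,0]>172))&(C[...,2]<200)
q=C[red]; print("red n",len(q),np.percentile(q,[1,50,99],axis=0).round(1))
m=(abs(C[...,0])<40)&(abs(C[...,1])<40)
for lo,hi in((125,140),(172,186),(186,215),(215,230)):
    k=C[m&(C[...,2]>lo)&(C[...,2]<hi)]; print(lo,hi,len(k),np.percentile(k,[1,50,99],axis=0).round(1).tolist() if len(k) else "")
E
```

```text
clock 10.85 pos [ 591.5 -114.9  302.5] F [ 0.1 -0.  -2.5] w 23.8 cyaw -71.1 j6 1.83 | slide [ 0.0014 -0.0001  0.0425] roll -0.1
red n 3186 [[ -8.5 -11.2 132.5]
 [ 11.6  -0.2 140.5]
 [ 12.5  11.3 174.9]]
125 140 6158 [[-10.7, -33.4, 125.2], [6.5, 0.0, 131.9], [13.3, 33.0, 139.5]]
172 186 1759 [[5.8, -20.0, 172.6], [13.1, 0.3, 180.3], [17.2, 20.7, 185.7]]
186 215 1661 [[-11.4, -26.2, 186.4], [14.3, 0.9, 210.0], [17.2, 27.2, 214.4]]
215 230 275 [[16.1, -24.2, 215.1], [16.8, 0.4, 218.6], [17.2, 25.3, 223.6]]
```

carry_out(
  slide=[
    [0.001, 0, 0.025],
    [0.001, 0, 0.042],
    [0.001, 0, 0.052],
    [0.001, 0, 0.057],
    [0.001, 0, 0.061],
    [0.001, 0, 0.0635],
    [0.001, 0, 0.066],
    [0.001, 0, 0.0665],
  ],
  roll=[0, 0, 0, 0, 0, 0, 0, 0],
  claw=[0.015, 0.015, 0.015, 0.015, 0.015, 0.015, 0.015, 0.015],
)

```text
clock: 11.9
position: [593.3, -113.9, 238.2]
ee_rot: [0.986, 0.165, 0.001, 0.0]
contact_force: [-2.6, 0.2, 6.5]
gripper_width: 23.0
grasp_force: 61.4
```

carry_out(
  slide=[
    [0, 0, 0],
    [0, 0, 0],
  ],
  roll=[0, 0],
  claw=[0.015, 0.015],
)

```text
clock: 12.15
position: [593.2, -113.9, 238.4]
ee_rot: [0.986, 0.165, 0.001, 0.0]
contact_force: [-2.8, -0.2, 6.2]
gripper_width: 23.4
grasp_force: 61.4
```

```bash
python3 - <<'E'
from h import *
go(525.6,80.4,235.9,-71)
E
```

```text
clock 12.15 pos [ 593.2 -113.9  238.4] F [-2.8 -0.2  6.2] w 23.4 cyaw -71.0 j6 1.82 | slide [-0.0005 -0.2057  0.0023] roll 0.0
```

carry_out(
  slide=[
    [0, 0, 0.0012],
    [0, 0, 0.0025],
    [0, -0.002, 0.0025],
    [0, -0.007, 0.0025],
    [0, -0.014, 0.0025],
    [0, -0.021, 0.0025],
    [0, -0.028, 0.0025],
    [0, -0.035, 0.0025],
  ],
  roll=[0, 0, 0, 0, 0, 0, 0, 0],
  claw=[0.015, 0.015, 0.015, 0.015, 0.015, 0.015, 0.015, 0.015],
)

```text
clock: 13.15
position: [584.2, -81.8, 237.8]
ee_rot: [0.986, 0.167, 0.005, 0.002]
contact_force: [3.5, -11.0, 5.5]
gripper_width: 23.3
grasp_force: 61.6
```

```bash
python3 - <<'E'
from h import *
go(525.6,80.4,235.9,-71)
E
```

```text
clock 13.15 pos [584.2 -81.8 237.8] F [  3.5 -11.    5.5] w 23.3 cyaw -70.8 j6 1.76 | slide [-0.0021 -0.1724  0.0008] roll 0.2
```

```bash
cat >> h.py <<'E'
def tool():
    p=get_image("wrist"); C=cloud(p,np.array(p["T_tool_cam"])); hsv=cv2.cvtColor(p["img"],cv2.COLOR_RGB2HSV)
    m=(abs(C[...,0]-14)<8)&(abs(C[...,1])<30)&(C[...,2]<232)
    dark=m&(hsv[...,2]<90)&(C[...,2]>195); lt=m&(hsv[...,2]>130)&(hsv[...,1]<60)&(C[...,2]>165)
    red=(hsv[...,1]>150)&((hsv[...,0]<8)|(hsv[...,0]>172))&(C[...,2]<200)&(abs(C[...,1])<20)
    for n,k in(("shoe",dark),("housing",lt),("red",red)): print(n,k.sum(),np.percentile(C[k],[2,50,98],axis=0).round(1).tolist())
    return p
E
python3 - <<'E'
from h import *
p=tool(); cv2.imwrite("pics/w5.png",p["img"][:,:,::-1]); go(525.6,80.4,235.9,-71)
E
```

```text
shoe 1217 [[7.8, -24.9, 204.2], [15.6, 0.4, 205.9], [17.1, 26.2, 216.1]]
housing 1723 [[6.6, -19.2, 177.2], [14.3, 0.8, 180.6], [17.1, 20.3, 189.3]]
red 3313 [[-7.4, -11.0, 133.0], [11.6, 0.2, 141.5], [12.4, 11.0, 173.8]]
clock 13.2 pos [584.  -81.3 237.8] F [ 2.  -3.   6.1] w 23.1 cyaw -70.8 j6 1.76 | slide [-0.002  -0.1719  0.0009] roll 0.2
```

View pics/w5.png

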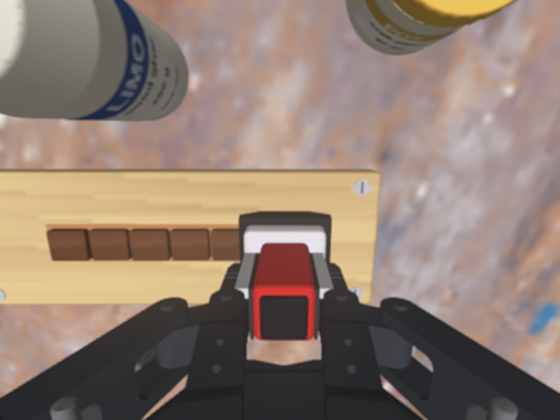

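carry_out(
  slide=[
    [-0.0005, -0.003, 0.001],
    [-0.001, -0.009, 0.002],
    [-0.0015, -0.016, 0.002],
    [-0.002, -0.023, 0.002],
    [-0.002, -0.03, 0.002],
    [-0.002, -0.037, 0.002],
    [-0.002, -0.044, 0.002],
    [-0.002, -0.051, 0.002],
  ],
  roll=[0, 0, 0, 0, 0, 0, 0, 0],
  claw=[0.015, 0.015, 0.015, 0.015, 0.015, 0.015, 0.015, 0.015],
)

```text
clock: 14.2
position: [566.1, -34.2, 236.1]
ee_rot: [0.986, 0.167, 0.005, 0.002]
contact_force: [5.2, -12.9, 9.0]
gripper_width: 23.5
grasp_force: 61.9
```

```bash
python3 - <<'E'
from h import *
go(525.6,80.4,235.9,-71); p=tool();go(525.6,80.4,235.9,-71); cv2.imwrite("pics/w6.png",p["img"][:,:,::-1])
E
```

```text
clock 14.2 pos [566.1 -34.2 236.1] F [  5.2 -12.9   9. ] w 23.5 cyaw -70.8 j6 1.67 | slide [-0.0005 -0.1215 -0.0005] roll 0.2
shoe 1179 [[7.6, -25.1, 202.6], [15.7, 0.9, 204.2], [17.0, 26.2, 214.3]]
housing 1668 [[6.6, -19.3, 177.4], [14.1, 0.3, 180.5], [17.1, 20.3, 188.4]]
red 3326 [[-7.5, -11.0, 132.9], [11.6, 0.2, 141.4], [12.4, 11.1, 173.6]]
clock 14.25 pos [565.8 -33.6 236.1] F [ 2.  -4.   7.6] w 23.9 cyaw -70.8 j6 1.67 | slide [-0.0005 -0.1209 -0.0004] roll 0.2
```

carry_out(
  slide=[
    [0, -0.004, 0],
    [0, -0.011, 0],
    [0, -0.018, 0],
    [0, -0.026, 0],
    [0, -0.034, 0],
    [0, -0.042, 0],
    [0, -0.05, 0],
    [0, -0.058, 0],
  ],
  roll=[0, 0, 0, 0, 0, 0, 0, 0],
  claw=[0.015, 0.015, 0.015, 0.015, 0.015, 0.015, 0.015, 0.015],
)

```text
clock: 15.25
position: [547.1, 20.5, 235.9]
ee_rot: [0.986, 0.167, 0.005, 0.002]
contact_force: [-0.3, -0.3, 8.3]
gripper_width: 23.6
grasp_force: 62.0
```

```bash
python3 - <<'E'
from h import *
go(525.6,80.4,235.9,-71); p=tool()
E
```

```text
clock 15.25 pos [547.1  20.5 235.9] F [-0.3 -0.3  8.3] w 23.6 cyaw -70.8 j6 1.56 | slide [-0.0006 -0.0637 -0.0003] roll 0.2
shoe 1162 [[7.8, -24.9, 202.6], [15.7, 0.9, 204.1], [17.1, 26.1, 214.0]]
housing 1679 [[6.6, -19.2, 176.9], [14.2, 0.3, 180.5], [17.1, 20.1, 188.6]]
red 3336 [[-7.6, -11.0, 133.0], [11.6, 0.2, 141.3], [12.4, 11.1, 173.7]]
```

carry_out(
  slide=[
    [0, -0.005, 0],
    [0, -0.013, 0],
    [0, -0.021, 0],
    [0, -0.03, 0],
    [0, -0.039, 0],
    [0, -0.048, 0],
    [0, -0.056, 0],
    [0, -0.062, 0],
  ],
  roll=[0, 0, 0, 0, 0, 0, 0, 0],
  claw=[0.015, 0.015, 0.015, 0.015, 0.015, 0.015, 0.015, 0.015],
)

```text
clock: 16.3
position: [526.1, 80.4, 235.3]
ee_rot: [0.986, 0.166, 0.004, 0.0]
contact_force: [2.0, -5.5, 9.5]
gripper_width: 23.6
grasp_force: 61.8
```

```bash
cat >> h.py <<'E'
def blocks(W):
    B=np.array([559.2,-17.]); y=np.array([-.3256,.9455]); x=np.array([.9455,.3256]); d=W[...,:2]-B
    bx,by=d@x,d@y; z=W[...,2]
    for c in(-62.5,-37.5,-12.5,12.5,37.5,62.5):
        i=(abs(bx)<7)&(abs(by-c)<8)&(z<40); o=(abs(abs(bx)-22)<7)&(abs(by-c)<8)&(z<40)
        print(c,i.sum(),"block z",np.median(z[i]).round(2) if i.any() else None,"board z",np.median(z[o]).round(2) if o.any() else None)
E
python3 - <<'E'
from h import *
go(525.6,80.4,235.9,-71); p=tool()
for c in("top","scene"): p,T,W=shot(c,c+"7.png"); print(c); blocks(W)
E
```

```text
clock 16.3 pos [526.1  80.4 235.3] F [ 2.  -5.5  9.5] w 23.6 cyaw -70.8 j6 1.44 | slide [-0.0005 -0.0002 -0.0006] roll 0.2
shoe 1163 [[7.5, -24.9, 201.9], [15.9, 0.4, 203.5], [17.1, 26.2, 214.0]]
housing 1732 [[6.5, -19.3, 176.9], [14.2, 0.6, 180.5], [17.1, 20.3, 189.4]]
red 3297 [[-7.3, -10.9, 132.9], [11.6, 0.2, 141.2], [12.4, 11.0, 173.6]]
top
-62.5 36 block z 17.81 board z 17.77
-37.5 37 block z 18.22 board z 18.15
-12.5 38 block z 17.82 board z 17.91
12.5 35 block z 17.78 board z 17.61
37.5 35 block z 17.78 board z 17.38
62.5 34 block z 17.47 board z 17.25
scene
-62.5 13 block z 18.49 board z 18.94
-37.5 17 block z 18.38 board z 18.07
-12.5 11 block z 18.47 board z 18.39
12.5 14 block z 19.05 board z 18.16
37.5 13 block z 18.94 board z 17.8
62.5 1 block z 20.32 board z 18.34
```

carry_out(
  slide=[
    [0, 0, -0.03],
    [0, 0, -0.07],
    [0, -0.05, -0.07],
    [0.001, -0.1, -0.07],
    [0.001, -0.15, -0.07],
    [0.002, -0.2, -0.07],
    [0.002, -0.239, -0.07],
    [0.002, -0.239, -0.07],
  ],
  roll=[0, 0, 7, 15, 23, 31, 39, 45.2],
  claw=[0.015, 0.015, 0.015, 0.015, 0.015, 0.015, 0.015, 0.015],
)

```text
clock: 17.45
position: [447.2, 309.5, 302.2]
ee_rot: [0.974, -0.227, 0.0, -0.001]
contact_force: [0.3, -0.0, -2.0]
gripper_width: 23.1
grasp_force: 61.1
```

carry_out(
  slide=[
    [0, 0, 0],
    [0, 0, 0],
  ],
  roll=[0, 0],
  claw=[0.015, 0.015],
)

```text
clock: 17.7
position: [448.1, 306.5, 302.1]
ee_rot: [0.974, -0.226, -0.0, -0.0]
contact_force: [-0.4, 1.0, -0.8]
gripper_width: 23.5
grasp_force: 61.1
```

```bash
python3 - <<'E'
from h import *
go(449.1,306.9,229.5,63.9); tool()
p,T,W=shot("wrist","w8.png"); z=W[...,2]; print(T[:3,3].round())
E
```

```text
clock 17.7 pos [448.1 306.5 302.1] F [-0.4  1.  -0.8] w 23.5 cyaw -116.1 j6 0.22 | slide [ 0.0007 -0.0008  0.0726] roll -0.0
shoe 1323 [[8.4, -24.4, 208.7], [15.1, 1.1, 210.3], [17.3, 26.0, 220.6]]
housing 1610 [[6.6, -19.2, 177.9], [14.2, 0.0, 180.4], [17.3, 20.2, 186.9]]
red 3209 [[-8.3, -10.9, 132.6], [11.7, -0.3, 139.9], [12.6, 11.2, 173.2]]
[511. 275. 272.]
```

View pics/w8.png

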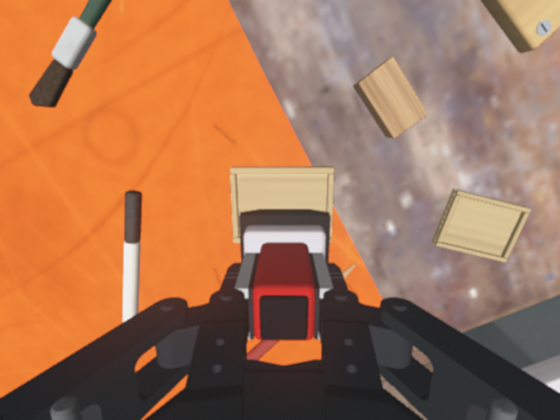

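carry_out(
  slide=[
    [0.0007, -0.0005, 0.025],
    [0.0007, -0.0005, 0.045],
    [0.0007, -0.0005, 0.058],
    [0.0007, -0.0005, 0.066],
    [0.0007, -0.0005, 0.07],
    [0.0007, -0.0005, 0.073],
    [0.0007, -0.0005, 0.0735],
    [0.0007, -0.0005, 0.0735],
  ],
  roll=[0, 0, 0, 0, 0, 0, 0, 0],
  claw=[0.015, 0.015, 0.015, 0.015, 0.015, 0.015, 0.015, 0.015],
)

```text
clock: 18.8
position: [449.0, 307.1, 229.2]
ee_rot: [0.974, -0.226, 0.0, -0.0]
contact_force: [1.0, -0.3, -0.8]
gripper_width: 23.5
grasp_force: 61.2
```

carry_out(
  slide=[
    [0, 0, 0],
    [0, 0, 0],
    [0, 0, 0],
    [0, 0, 0],
    [0, 0, -0.02],
    [0, 0, -0.06],
    [0, 0, -0.12],
    [0, 0, -0.18],
  ],
  roll=[0, 0, 0, 0, 0, 0, 0, 0],
  claw=[0.05, 0.07, 0.07, 0.07, 0.07, 0.07, 0.07, 0.07],
)

```text
clock: 19.8
position: [448.7, 306.8, 410.4]
ee_rot: [0.974, -0.227, -0.0, 0.0]
contact_force: [0.8, 1.1, 0.2]
gripper_width: 70.2
grasp_force: 0.0
```

carry_out(
  slide=[
    [-0.04, 0, 0],
    [-0.08, 0, 0],
    [-0.08, 0, 0],
  ],
  roll=[0, 0, 0],
  claw=[0.07, 0.07, 0.07],
)

```text
clock: 20.18
position: [375.5, 342.8, 409.2]
ee_rot: [0.974, -0.225, -0.0, -0.0]
contact_force: [0.2, 0.1, -0.2]
gripper_width: 69.9
grasp_force: 0.0
```

```bash
python3 - <<'E'
from h import *
go(449,307,400)
p,T,W=shot("wrist","w9.png"); z=W[...,2]
for lo,hi in((4,13),(44,54),(88,102)):
    try: rect(W,comp(near(W,449,307,60)&(z>lo)&(z<hi)),(lo,hi))
    except Exception as e: print(e)
p,T,W=shot("top","top9.png"); z=W[...,2]; blocks(W)
for n,x,y in(("glue",647,29),("filler",445,-6)):
    q=W[near(W,x,y,50)&(z>60)]; print(n,q[:,:2].min(0).round(),q[:,:2].max(0).round(),q[:,2].max().round())
E
```

```text
clock 20.18 pos [375.5 342.8 409.2] F [ 0.2  0.1 -0.2] w 69.9 cyaw -116.0 j6 0.06 | slide [ 0.0818 -0.0001  0.0092] roll 0
(4, 13) n 2892 c [449.3 307.8] size [87.4 69.3] long-axis yaw 63.0
(44, 54) n 717 c [449.  306.4] size [41.5 34.1] long-axis yaw 62.9
(88, 102) n 799 c [449.  306.9] size [23.2 22.7] long-axis yaw 64.1
-62.5 37 block z 17.85 board z 17.67
-37.5 37 block z 18.77 board z 17.26
-12.5 38 block z 17.81 board z 17.66
12.5 36 block z 18.63 board z 17.35
37.5 37 block z 18.01 board z 17.57
62.5 38 block z 17.74 board z 17.56
glue [622.   1.] [669.  54.] 186.0
filler [422. -34.] [468.  21.] 179.0
```

View pics/w9.png

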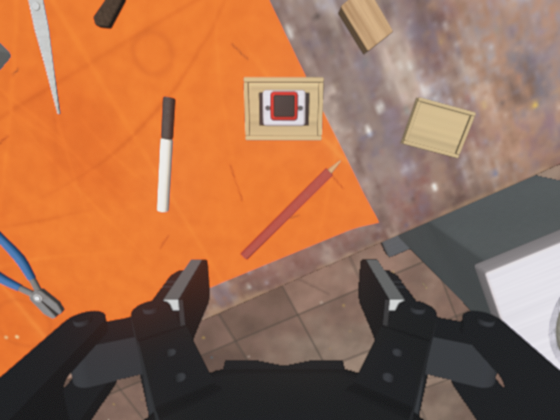

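```bash
python3 - <<'E'
from h import *
Ws=[shot("top")[2] for _ in range(6)]
blocks(np.nanmean(Ws,axis=0))
E
```

```text
-62.5 36 block z 17.79 board z 17.67
-37.5 34 block z 18.02 board z 17.72
-12.5 35 block z 17.88 board z 17.53
12.5 36 block z 18.02 board z 17.71
37.5 36 block z 17.95 board z 17.73
62.5 37 block z 17.75 board z 17.78
```

Averaging six readings shows every block flush within measurement noise. The tool is centred in the larger tray, the offcut is on the table, and the bottle and tube haven't moved.

```bash
python3 -c "
from bench import job_done
print(job_done())"
```

```text
the job is handed in; nothing more can be done
None
```

The job is handed in at about 20.5 s of 61 s: all six blocks measured flush within about 0.4 mm after one continuous stroke, the offcut is on the table, the glue bottle and filler tube haven't moved, and the red tool stands released in the middle of the larger tray; spring compression read 4–6.5 mm at the points I checked, and no verdict came back.

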